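Load the tablet cartridge through the dosing box's swing gate

ROBOT

A 7-joint arm with a two-finger parallel gripper is mounted at the origin on the work surface. World frame = base frame: x ahead of the robot, y to its left, z up, the work surface at z = 0. Lengths are in mm, angles in rad, forces in N, time in s.
With the tool pointing down it reaches from about 425 to 950 mm from the base axis. Payload 16.7 kg.
Tool frame: the origin (TCP) lies midway between the tips of the shut fingers; the grasp point (between the pads) lies 19 mm behind it; z points along the fingers, y is the line along which they close (so a half turn about z gives the same grasp; the last joint's range is limited). The gripper opens to 94 mm and grips with 3 to 60 N. Pads are 16 mm wide; open, the fingers measure 119 mm over their backs; the gripper's body (75 mm by 177 mm) begins 78 mm behind the grasp point.
Start: joints at [0.998, 0.426, 0.074, 1.606, -0.034, 1.111, -0.067], TCP at [277.544, -615.259, 205.467] pointing down, gripper open.
Joint ranges: [-2.85, 2.85], [-0.5, 2.14], [-1.23, 1.37], [0.21, 2.46], [-1.02, 4.16], [0.16, 2.05], [-2.73, 2.73]. Speed limits (rad/s): [1.89, 1.89, 2.39, 2.39, 3.01, 3.01, 3.01].

INTERFACE

Orientations are given as a unit quaternion [w, x, y, z].
In Python, from bench import r gives the robot as it stands. The module is installed in compiled form; this text tells all that it offers.
- The arm moves only by the tool step_arm, never from a script. Its argument "targets" is text: rows parted by semicolons, each of 5 numbers parted by spaces: the opening, from -1 (shut) to 1 (fully open), so that 0 is half open, then the shift along the tool's x, y, z each as a share of 400 mm, from -1 to 1, then the turn about the tool's z as a share of 60 degrees, from -1 to 1. A call has 1 to 12 rows; each row is the pose to reach, as a shift and turn from the pose commanded when the call began, along the tool's axes at that moment; what a row does not reach only later rows make up. A row lasts 1/8 s, in which the tool goes at most 62.5 mm and 10.7 degrees, less where a joint would pass 70% of its speed; a pose out of reach is approached as far as the arm can. A call with a number of a shift or a turn outside -1 to 1 is refused whole. A call with a gripper value outside its range is refused whole. The fingers move at their own pace and stop on an object; the grip force is fixed at half the most. Time passes only in rows, so rows that repeat a pose let the fingers close. It gives the time, the measured TCP pose, the force, the opening and the grip force at its end, in the units of the state.
- r.observe(): the state, without advancing time (a new reading comes with each control period).
- r.grab_frame(name): name is "scene" or "top" or "wrist"; returns the picture (420x560x3 uint8, red, green, blue); there is no depth.
- r.calibration(name): a dict with "vfov" (degrees; the focal length in pixels is half the picture's height over the tangent of half this angle, whatever the lens; pixels are square), "cx", "cy" (the principal point, pixels), "dist_coeffs" ([k1, k2, p1, p2, k3] as OpenCV has them; the pictures are not rectified), "cam_to_world" (4x4, takes a point from camera to world coordinates). Camera axes: x right, y down, z forward; pixel columns grow to the right and rows downward; lengths in mm; the calibration is good to about 2 mm. A picture is of the moment at which its call begins: read the wrist's pose just before it. calibration takes no time and is no camera call; for the wrist camera it gives the pose at the moment of the call.
- r.close_job(): hands the job in; it is judged then, once.
The state is a dict: "time": time; "q": joint angles; "qd": joint speeds; "joint_efforts": joint torques, N m; "ee_pos": TCP position; "orientation": TCP orientation; "force": force on the tool from outside, world axes, zero at the start; "wrist_torque": the same for the moment, N m; "width": finger opening in mm; "finger_force": force on a finger pad.
Only numpy, scipy, OpenCV 4.12 (cv2) and the standard library are available. Lean on these libraries where they do the work, as an engineer would, in place of code of your own. Each camera call takes 0.05 s, during which the arm holds its last target. There are 200 camera calls.

TASK

Set the white tablet cartridge in the open lead-in of the grey dosing box with its round nose towards the gate, and push it along the floor of the box, through the self-closing swing gate, until it meets the rubber seat. Press it home there with a steady push of about 10 newtons for about a second, never jamming it hard, then ease off and let go so that it stays behind the shut gate. Do not lift it over the gate, and leave the bucket, jar, roller frame and hammer where they are.

Things in the scene. Friction and masses are not known exactly. Their poses are not given: they have to be found in the camera images.
- doser: Grey plastic dosing box, cover off: a fixed open-topped trough 270 mm long (its x -94 to +176), walls 36 mm high, floor 4 mm thick. Origin: on the work surface under the middle of the gate opening. +x is the way to push (away from the robot, give or take the yaw), z up. White pipe stub on the far end.
- lead_in (a point): On the box's floor (4 mm up), at box x = -50 mm, y = 0, same axes as the box. Middle of the lead-in: a funnel from x = -94 to the gate at x = 0, open at its front end and top, 62 mm wide at the mouth narrowing to 44 mm at the gate.
- gate (a joint): Steel swing gate: leaf 50 mm long, 3 mm thick, top 34 mm above the work surface, on an upright hinge at box x = 0, y = +28 mm. Swings only towards box +x; rad, 0 shut, 1.5 fully open. A light spring shuts it (up to about 5 N opens it). It sweeps 50 mm, so it shuts only behind a cartridge whose nose is past x = 120 mm.
- chamber (a point): On the box's floor (4 mm up), at box x = 90 mm, y = 0, same axes as the box. Middle of the chamber behind the gate, y from -22 to +36 mm, open-topped; the rubber seat stands across its far end.
- cartridge_grip (a point): Grip point on the cartridge's post, 66 mm above its underside; x to the nose, z up. Rigid white block 70 long x 40 wide x 34 high, about 220 g (a third either way), front end (+x) half round, tail flat. At mid-length of its top stands a square post 22 x 22 mm, top 86 mm above the underside, clear above walls and gate; grip any two opposite faces.
- cartridge_nose (a point): Foremost point of the cartridge's round nose, at its underside: 35 mm ahead (cartridge +x) of its middle and of the post.
- bucket: Closed white bucket with snap lid, 180 mm across and high; bystander. Origin: centre of its underside.
- jar: Glass jar 76 mm across, 100 mm high, with wooden stir sticks up to 185 mm high; bystander. Origin: centre of its underside.
- roller: Orange paint roller frame about 310 mm long lying flat, handle to its -x; bystander. Origin: near its middle, on the work surface.
- hammer: Black plastic hammer 240 mm long lying flat along its x; bystander. Origin on its underside.
- seat (a point): Nominal middle of the black rubber seat's face, at box x = 134 mm, 20 mm up; 40 mm wide, top 34 mm up, facing the gate. Its stop is adjustable: the real face is up to 8 mm nearer or farther (box x 126 to 142) and must be felt. The rubber is stiff, about 3 N per mm, 7 mm of give. 6 to 16 N is well pressed, over 18 N jammed. Friction in the box can add 1 or 2 N to the push.
Mind the look-alikes: they are no part of the job. Of the things that look like the part that bears cartridge_grip, take the one that is farthest to the robot's right at the start.

How it is judged:
By the outcome, as a careful person would: the job done as asked, in the order asked, and still so for the second after the job is handed in, with the robot touching nothing.
It also fails if it takes over 61 s, if anything falls off the work surface, if the arm or the gripper's body presses on something with over 40 N, if the wrist force passes 120 N, or if a joint passes its speed limit or range.

## Working session

There is one attempt and no reset: what is moved stays moved. The work goes in short steps, Python scripts to look and compute and a tool call to move; the robot and the scene stay as the last step left them, time stands still between calls to the robot, and variables do not carry over. Pictures are saved under pics/ and viewed, at most 10 in all, crops included, and the job is handed in when it is done.

Besides the shell and the picture viewer there is one more tool, called after "Request:" by a JSON object that holds its "method" and its "body". step_arm: Moves the arm, as the interface text tells. Shift numbers are shares of 400 mm and turn numbers shares of 60 degrees, none past 1 either way. Its arguments: {"type":"object","properties":{"targets":{"type":"string"}},"required":["targets"]}

```bash
mkdir -p pics
cat > h.py <<'E'
import numpy as np, cv2
from bench import r
def snap(n,f):
    c=r.calibration(n); im=r.grab_frame(n); cv2.imwrite('pics/'+f,im[:,:,::-1]); np.savez('pics/'+f+'.npz',T=c['cam_to_world'],**{k:c[k] for k in('vfov','cx','cy','dist_coeffs')}); return im
def pix(f,pts,z):
    c=np.load('pics/'+f+'.npz'); fl=210/np.tan(np.radians(c['vfov'])/2)
    K=np.array([[fl,0,c['cx']],[0,fl,c['cy']],[0,0,1.]])
    u=cv2.undistortPoints(np.array(pts,float).reshape(-1,1,2),K,c['dist_coeffs']).reshape(-1,2)
    T=c['T']; d=np.c_[u,np.ones(len(u))]@T[:3,:3].T; z=np.broadcast_to(z,len(u))
    return T[:3,3]+d*((z-T[2,3])/d[:,2])[:,None]
E
python3 - <<'E'
from h import *
a=snap('top','top0.png');b=snap('scene','sc0.png')
s=r.observe();print(s['ee_pos'],s['orientation'],s['width'],s['force'],s['time'])
for n in('top','scene'):print(r.calibration(n))
E
```

```text
[ 277.38809137 -614.95219872  204.84104426] [-5.51769432e-04  9.77641243e-01  2.10279027e-01 -1.62194275e-04] 93.81701249672635 [-0.63858368 -0.14190553  0.71095551] 0.1
{'vfov': 47.874779386502695, 'cx': 277.99768846966936, 'cy': 208.8176901038012, 'dist_coeffs': array([-0.05676859,  0.        ,  0.        ,  0.        ,  0.        ]), 'cam_to_world': array([[ 2.38670894e-02, -9.87178645e-01,  1.57824852e-01,
         3.51778171e+02],
       [-9.99293578e-01, -2.81420302e-02, -2.49072439e-02,
         2.09936299e+01],
       [ 2.90294110e-02, -1.57118898e-01, -9.87152949e-01,
         1.40999708e+03],
       [ 0.00000000e+00,  0.00000000e+00,  0.00000000e+00,
         1.00000000e+00]])}
{'vfov': 55.984345601481884, 'cx': 276.8993850535038, 'cy': 205.00735139944092, 'dist_coeffs': array([-0.01177462,  0.        ,  0.        ,  0.        ,  0.        ]), 'cam_to_world': array([[-2.05289810e-01,  8.42996829e-01, -4.97204627e-01,
         1.17304674e+03],
       [ 9.78637324e-01,  1.82618663e-01, -9.44426385e-02,
         1.09629305e+02],
       [ 1.11839995e-02, -5.05971117e-01, -8.62477911e-01,
         1.12552724e+03],
       [ 0.00000000e+00,  0.00000000e+00,  0.00000000e+00,
         1.00000000e+00]])}
```

View pics/top0.png

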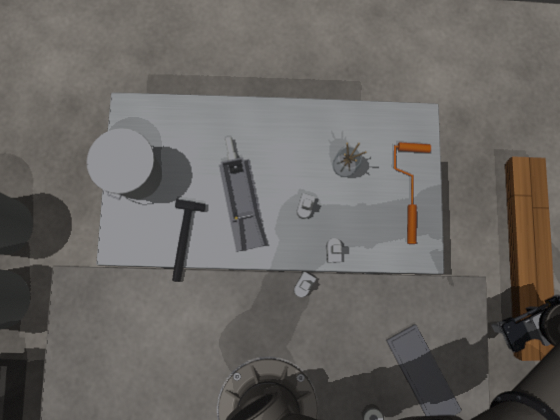

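View pics/sc0.png

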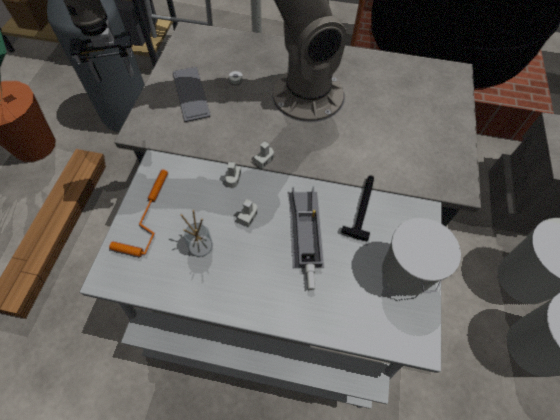

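Candidates in the top view: (307,205), (335,250) and (305,285). World −y runs to the image's right, so (335,250) is farthest to the robot's right. I'll confirm that in an enlarged crop.

Run:
```python
from h import *
a=cv2.imread('pics/top0.png')[130:300,215:355]
a=cv2.resize(a,None,fx=3.5,fy=3.5,interpolation=cv2.INTER_CUBIC); a=cv2.convertScaleAbs(a,alpha=1.3)
cv2.imwrite('pics/crop.png',a)
print(pix('top0.png',[(307,205),(335,250),(305,285)],30).round())
```

```text
[[ 586. -100.   30.]
 [ 455. -184.   30.]
 [ 352.  -97.   30.]]
```

View pics/crop.png

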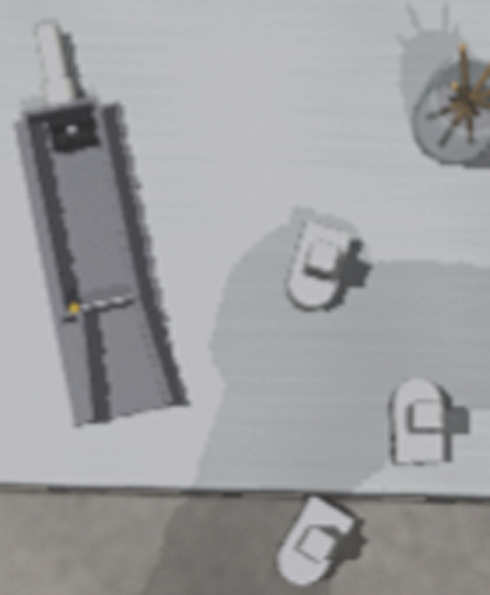

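```bash
cat >> h.py <<'E'
def yaw(s=None):
    w,x,y,z=(s or r.observe())['orientation']; return np.arctan2(2*(x*y+w*z),1-2*(y*y+z*z))
def shares(goal,yw=None,s=None):
    s=s or r.observe(); a=yaw(s); d=np.array(goal)-s['ee_pos']
    R=np.array([[np.cos(a),np.sin(a),0],[np.sin(a),-np.cos(a),0],[0,0,-1]])
    t=0 if yw is None else -np.degrees((yw-a+np.pi/2)%np.pi-np.pi/2)/60
    return (R.T@d/400).round(4), round(t,4)
E
python3 - <<'E'
from h import *
f=lambda p:[(215+x/3.5,130+y/3.5) for x,y in p]
P=lambda p,z:pix('top0.png',f(p),z)[:,:2].round(1)
print('nose,tailL,tailR@34',P([(416,379),(395,463),(447,463)],34))
print('post',P([(428,412)],86))
B=P([(78,425),(18,125),(188,405),(120,103)],36);print('box',B)
for i in(0,2):
    d=B[i+1]-B[i];print(np.degrees(np.arctan2(d[1],d[0])),np.hypot(*d))
print('hinge',P([(73,308)],34),'gate tip',P([(131,300)],34))
print(np.degrees(yaw()),shares((440,-184,260),0))
print(r.calibration('wrist'))
E
```

```text
nose,tailL,tailR@34 [[ 489.  -179.5]
 [ 418.5 -162.4]
 [ 419.6 -205.9]]
post [[ 457.5 -181.8]]
box [[443.2 101.2]
 [696.5 161.8]
 [462.2  10.7]
 [718.4  75.7]]
13.454661657827778 260.4481714276374
14.23602607002801 264.3169309749188
hinge [[541.  109.2]] gate tip [[549.1  60.8]]
24.277415711742634 (array([ 0.8135, -0.815 , -0.1379]), np.float64(0.4046))
{'vfov': 71.74635469819668, 'cx': 281.8582270483858, 'cy': 208.0116971522789, 'dist_coeffs': array([-0.02257508,  0.        ,  0.        ,  0.        ,  0.        ]), 'cam_to_world': array([[ 4.11904227e-01, -8.77177861e-01, -2.46766911e-01,
         3.49353462e+02],
       [-9.11226519e-01, -3.96829684e-01, -1.10419350e-01,
        -5.84243045e+02],
       [-1.06702570e-03,  2.70342750e-01, -9.62763553e-01,
         3.83983791e+02],
       [ 0.00000000e+00,  0.00000000e+00,  0.00000000e+00,
         1.00000000e+00]])}
```

The crop shows three like cartridges. The one at crop (420,425), full-image (335,250), is farthest right, so I'm taking it. Its nose points up, away from the robot.

Request:
{"method": "step_arm", "body": {"targets": "1 0.20 -0.20 -0.03 0.1;1 0.35 -0.35 -0.06 0.2;1 0.5 -0.5 -0.1 0.3;1 0.65 -0.65 -0.1 0.34;1 0.75 -0.75 -0.1 0.34;1 0.813 -0.815 -0.1 0.34;1 0.813 -0.815 -0.1 0.34;1 0.813 -0.815 -0.1 0.34;1 0.813 -0.815 -0.1 0.34;1 0.813 -0.815 -0.1 0.34"}}

```text
time: 1.35
ee_pos: [439.5, -185.2, 245.3]
orientation: [0.0, 0.999, 0.033, -0.0]
force: [0.2, -0.3, 0.3]
width: 93.9
finger_force: 0.0
```

Run:
```python
from h import *
s=r.observe();print(s['ee_pos'],np.degrees(yaw(s)),s['time'],abs(s['qd']).max(),s['force'])
a=snap('wrist','w1.png')
```

```text
[ 439.4793776  -185.22112551  245.30539842] 3.8286359031058126 1.35 0.011763406608076423 [ 0.18976325 -0.30167089  0.33733847]
```

View pics/w1.png

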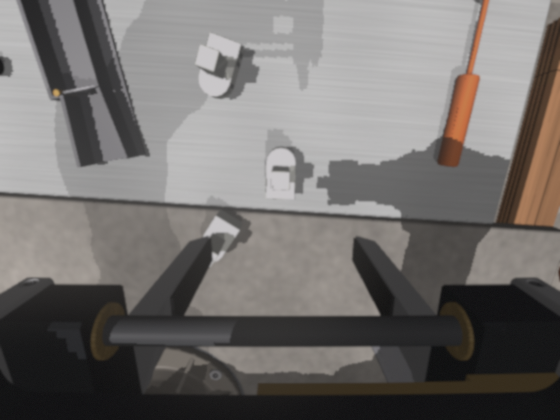

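Run:
```python
from h import *
P=lambda p,z:pix('w1.png',p,z)[:,:2].round(1)
print('nose,tl,tr@34',P([(281,148),(267,197),(296,197)],34)); print('post',P([(281,180)],86))
print('hinge',P([(56,93)],34),'mouth walls',P([(82,165),(147,153)],36),'right wall far',P([(92,0)],36))
a=cv2.imread('pics/w1.png')
c=cv2.resize(a[130:215,235:335],None,fx=4,fy=4,interpolation=cv2.INTER_CUBIC)
d=cv2.resize(a[0:180,0:160],None,fx=3,fy=3,interpolation=cv2.INTER_CUBIC)
m=np.zeros((540,800,3),np.uint8);m[:340,:320]=c[:,40:360];m[:,320:]=d
cv2.imwrite('pics/c2.png',m)
```

```text
nose,tl,tr@34 [[ 490.8 -182.2]
 [ 423.1 -167.3]
 [ 425.8 -207.3]]
post [[ 457.5 -184.6]]
hinge [[541.4 109.2]] mouth walls [[451.2  84.1]
 [472.8  -5.3]] right wall far [[648.2  51.5]]
```

View pics/c2.png

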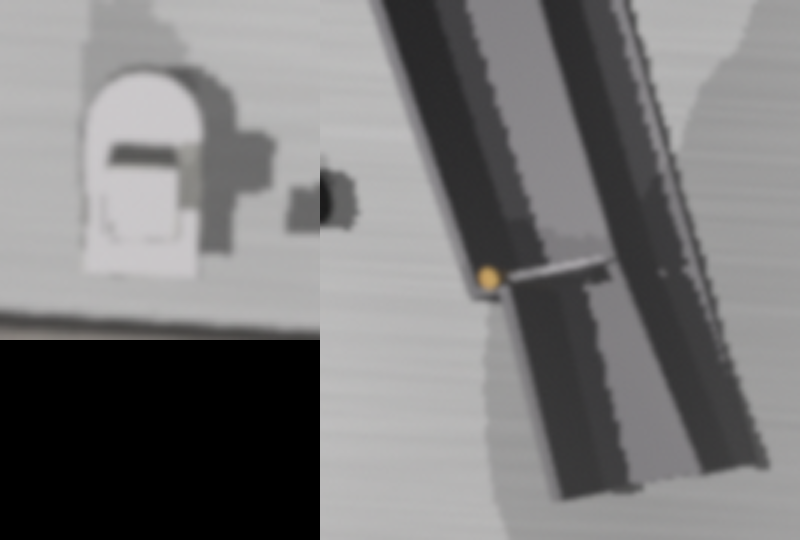

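The crop shows the cartridge with its top corners clear, centre about (457,−185) and yaw about 4°. The box gate hinge is the yellow pin at (56,93). Now going down to grasp the post.

Request:
{"method": "step_arm", "body": {"targets": "1 0.044 0.002 0.12 0;1 0.044 0.002 0.26 0;1 0.044 0.002 0.38 0;1 0.044 0.002 0.46 0;1 0.044 0.002 0.495 0;1 0.044 0.002 0.495 0;-1 0.044 0.002 0.495 0;-1 0.044 0.002 0.495 0;-1 0.044 0.002 0.495 0;-1 0.044 0.002 0.495 0;-1 0.044 0.002 0.495 0"}}

```text
time: 2.78
ee_pos: [457.6, -184.0, 47.6]
orientation: [0.0, 0.999, 0.034, 0.0]
force: [-1.0, 0.4, -0.6]
width: 47.2
finger_force: 0.0
```

Run:
```python
from h import *
s=r.observe();print(s['ee_pos'],np.degrees(yaw(s)),s['time'],s['width'],s['finger_force'],s['force'])
b=np.radians(13.9);o=np.array([541.3,109.2])-28*np.array([-np.sin(b),np.cos(b)]);print(o)
B=lambda x,y,z:(*(o+[x*np.cos(b)-y*np.sin(b),x*np.sin(b)+y*np.cos(b)]),z)
print(B(-60,0,130),shares(B(-110,0,160),b))
```

```text
[ 457.62893822 -183.99786414   47.63314818] 3.8768262980922077 2.775 47.18725854068687 0.0 [-0.98105562  0.42058993 -0.62900032]
[548.02638519  82.01993852]
(np.float64(489.78339629467183), np.float64(67.60625596717485), 130) (array([-4.000e-04, -6.004e-01, -2.809e-01]), np.float64(-0.1671))
```

Request:
{"method": "step_arm", "body": {"targets": "-1 0 0 0 0;-1 0 0 0 0;-1 0 0 0 0;-1 0 0 0 0;-1 0 0 0 0;-1 0 0 -0.04 0;-1 0 0 -0.12 0;-1 0 0 -0.22 0;-1 0 0 -0.28 0;-1 0 0 -0.28 0"}}

```text
time: 4.03
ee_pos: [458.6, -184.4, 162.0]
orientation: [0.001, 0.999, 0.034, 0.002]
force: [-0.8, -1.2, -1.9]
width: 22.0
finger_force: 30.0
```

Request:
{"method": "step_arm", "body": {"targets": "-1 0 -0.06 0 -0.02;-1 0 -0.16 0 -0.05;-1 0 -0.28 0 -0.1;-1 0 -0.4 0 -0.14;-1 0 -0.5 0 -0.167;-1 0 -0.56 0 -0.167;-1 0 -0.6 0 -0.167;-1 0 -0.6 0 -0.167;-1 0 -0.6 0 -0.167"}}

```text
time: 5.15
ee_pos: [440.8, 55.1, 159.0]
orientation: [0.0, 0.993, 0.121, -0.001]
force: [-0.1, 0.0, -1.9]
width: 21.7
finger_force: 30.0
```

Run:
```python
from h import *
s=r.observe();print(s['ee_pos'],np.degrees(yaw(s)),s['time'],s['width'],s['force'])
a=snap('wrist','w2.png')
cv2.imwrite('pics/w2b.png',cv2.resize(a[:,:,::-1][0:300,120:460],(680,600),interpolation=cv2.INTER_CUBIC))
```

```text
[440.7885747   55.14546567 159.0434366 ] 13.912743671743279 5.15 21.668556638620405 [-0.06887008  0.04875022 -1.94110101]
```

View pics/w2b.png

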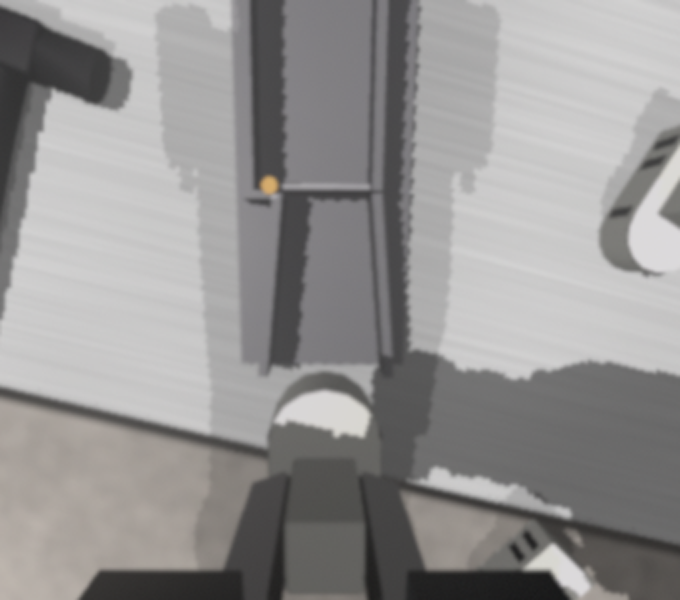

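Run:
```python
from h import *
f=lambda p:[(120+x/2,y/2) for x,y in p]
b=np.radians(13.9);o=np.array([548,82.])
def L(p,z):
    d=pix('w2.png',f(p),z)[:,:2]-o; return np.c_[d@[np.cos(b),np.sin(b)],d@[-np.sin(b),np.cos(b)]].round(1)
print('hinge',L([(269,185)],34),'gate ends',L([(282,188),(382,190)],34))
print('mouth inner L,R@36',L([(270,365),(381,358)],36),'throat L,R',L([(281,198),(374,192)],36))
print('R inner wall',L([(373,150),(375,10)],36),'L outer',L([(243,360),(236,40)],36),'L in',L([(254,160),(250,10)],36))
print('floor R edges z4',L([(370,150),(370,10)],4),L([(370,195),(380,340)],4))
z=114+34
print('cart nose, sides',L([(322,387),(274,430),(371,432)],159-47+34))
s=r.observe();d=s['ee_pos'][:2]-o;print('tcp',d@[np.cos(b),np.sin(b)],d@[-np.sin(b),np.cos(b)])
```

```text
hinge [[ 0.2 25.1]] gate ends [[ -1.1  18.7]
 [ -2.  -30.4]]
mouth inner L,R@36 [[-89.   26.5]
 [-85.2 -32. ]] throat L,R [[ -6.   19.2]
 [ -3.1 -26.3]]
R inner wall [[ 15.9 -25.4]
 [ 75.3 -25.1]] L outer [[-86.4  40.7]
 [ 63.1  38.8]] L in [[11.4 31.9]
 [75.3 31.9]]
floor R edges z4 [[ 21.  -26.3]
 [ 86.7 -25. ]] [[ -1.6 -26.8]
 [-80.4 -34.3]]
cart nose, sides [[-75.8  -1.2]
 [-91.   15.4]
 [-91.7 -18.2]]
tcp -110.42402981152296 -0.5981069156054133
```

The crop shows the box mouth at the bottom, the gate about level at (282–382,188) and the cartridge held straight below it. The cartridge needs about 2 mm to the right. Lowering it into the lead-in.

Request:
{"method": "step_arm", "body": {"targets": "-1 0.04 0.005 0 0;-1 0.1 0.005 0 0;-1 0.131 0.005 0 0;-1 0.131 0.005 0.05 0;-1 0.131 0.005 0.12 0;-1 0.131 0.005 0.19 0;-1 0.131 0.005 0.235 0;-1 0.131 0.005 0.255 0;-1 0.131 0.005 0.264 0;-1 0.131 0.005 0.264 0"}}

```text
time: 6.45
ee_pos: [493.0, 66.2, 54.2]
orientation: [-0.0, 0.993, 0.121, 0.0]
force: [0.2, 0.5, -1.2]
width: 21.7
finger_force: 30.0
```

Run:
```python
from h import *
s=r.observe();print(s['ee_pos'],np.degrees(yaw(s)),s['time'],s['width'],s['force'])
a=snap('wrist','w3.png')
cv2.imwrite('pics/w3b.png',cv2.resize(a[:,:,::-1][0:300,120:460],(680,600),interpolation=cv2.INTER_CUBIC))
```

```text
[492.9703847   66.16268973  54.22714729] 13.896176127494815 6.45 21.69230665642089 [ 0.21907687  0.49386457 -1.21283821]
```

View pics/w3b.png

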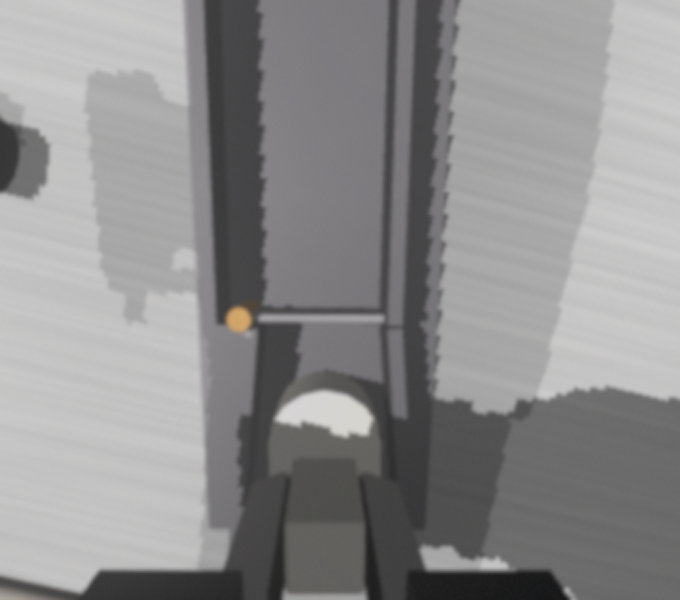

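The view shows the cartridge in the lead-in, in line with the shut gate and about 1 mm right of centre. Settling it on the floor, then pushing.

Request:
{"method": "step_arm", "body": {"targets": "-1 0 -0.002 0.004 0;-1 0 -0.002 0.006 0;-1 0.01 -0.002 0.006 0;-1 0.025 -0.002 0.006 0;-1 0.045 -0.002 0.006 0;-1 0.065 -0.002 0.006 0;-1 0.085 -0.002 0.006 0;-1 0.1 -0.002 0.006 0;-1 0.1 -0.002 0.006 0"}}

```text
time: 7.62
ee_pos: [530.4, 76.3, 51.5]
orientation: [0.0, 0.993, 0.121, -0.001]
force: [-10.8, -2.8, 12.3]
width: 22.1
finger_force: 30.0
```

Request:
{"method": "step_arm", "body": {"targets": "-1 0 0 -0.002 0;-1 0 0 -0.002 0"}}

```text
time: 7.88
ee_pos: [531.1, 76.4, 52.1]
orientation: [0.0, 0.993, 0.121, -0.0]
force: [-2.9, -0.5, -3.3]
width: 21.8
finger_force: 30.0
```

Request:
{"method": "step_arm", "body": {"targets": "-1 0.01 0 0.0004 0;-1 0.025 0 0.0004 0;-1 0.045 0 0.0004 0;-1 0.065 0 0.0004 0;-1 0.085 0 0.0004 0;-1 0.1 0 0.0004 0;-1 0.1 0 0.0004 0"}}

```text
time: 8.75
ee_pos: [571.1, 86.5, 52.3]
orientation: [-0.0, 0.993, 0.121, 0.001]
force: [1.6, -2.2, -1.1]
width: 21.8
finger_force: 30.0
```

Request:
{"method": "step_arm", "body": {"targets": "-1 0.01 0 0.0005 0;-1 0.03 0 0.0005 0;-1 0.055 0 0.0005 0;-1 0.08 0 0.0005 0;-1 0.105 0 0.0005 0;-1 0.13 0 0.0005 0;-1 0.145 0 0.0005 0;-1 0.15 0 0.0005 0;-1 0.15 0 0.0005 0"}}

```text
time: 9.88
ee_pos: [628.6, 100.5, 52.0]
orientation: [-0.0, 0.993, 0.121, 0.0]
force: [0.9, -1.6, -1.9]
width: 21.9
finger_force: 30.0
```

Run:
```python
from h import *
s=r.observe();print(s['ee_pos'],np.degrees(yaw(s)),s['time'],s['width'],s['force'])
a=snap('wrist','w4.png')
cv2.imwrite('pics/w4b.png',cv2.resize(a[:,:,::-1][0:300,120:460],(680,600),interpolation=cv2.INTER_CUBIC))
```

```text
[628.58950325 100.53870313  51.99555985] 13.900882675856806 9.875 21.94328942292151 [ 0.93418727 -1.63893794 -1.92566294]
```

View pics/w4b.png

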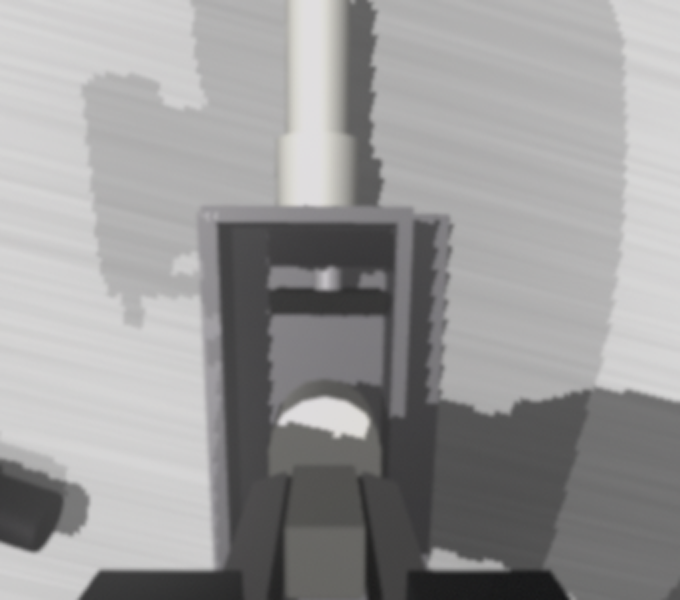

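The view shows the cartridge well inside. Its nose is at about row 385, with the seat's front edge at about row 315, roughly 20 mm ahead. Creeping forward.

Request:
{"method": "step_arm", "body": {"targets": "-1 0.01 0 0 0;-1 0.02 0 0 0;-1 0.03 0 0 0;-1 0.035 0 0 0;-1 0.035 0 0 0"}}

```text
time: 10.55
ee_pos: [642.0, 104.1, 51.9]
orientation: [-0.0, 0.993, 0.121, -0.0]
force: [0.3, -0.5, -1.7]
width: 21.9
finger_force: 30.0
```

Run:
```python
from h import *
f=lambda p:[(120+x/2,y/2) for x,y in p]
b=np.radians(13.9);o=np.array([548,82.])
d=pix('w4.png',f([(325,381),(328,313)]),[36,34])[:,:2]-o
print(d@[np.cos(b),np.sin(b)])
```

```text
[118.84997775 141.76413759]
```

Request:
{"method": "step_arm", "body": {"targets": "-1 0.004 0 0 0;-1 0.008 0 0 0;-1 0.011 0 0 0;-1 0.0125 0 0 0"}}

```text
time: 11.05
ee_pos: [646.9, 105.1, 52.0]
orientation: [-0.0, 0.993, 0.121, 0.0]
force: [0.4, 0.9, -1.3]
width: 21.8
finger_force: 30.0
```

Request:
{"method": "step_arm", "body": {"targets": "-1 0.0025 0 0 0;-1 0.005 0 0 0;-1 0.005 0 0 0"}}

```text
time: 11.42
ee_pos: [648.8, 105.6, 51.9]
orientation: [-0.0, 0.993, 0.121, 0.0]
force: [0.2, 0.4, -2.0]
width: 21.6
finger_force: 30.0
```

Request:
{"method": "step_arm", "body": {"targets": "-1 0.0025 0 0 0;-1 0.005 0 0 0;-1 0.005 0 0 0"}}

```text
time: 11.8
ee_pos: [650.8, 106.1, 52.0]
orientation: [-0.0, 0.993, 0.121, 0.0]
force: [0.4, 0.4, -2.8]
width: 21.5
finger_force: 30.0
```

Request:
{"method": "step_arm", "body": {"targets": "-1 0.0025 0 0.0005 0;-1 0.005 0 0.0005 0;-1 0.005 0 0.0005 0"}}

```text
time: 12.18
ee_pos: [652.7, 106.6, 51.8]
orientation: [-0.0, 0.993, 0.121, 0.0]
force: [-0.7, 0.3, -2.9]
width: 21.8
finger_force: 30.0
```

Request:
{"method": "step_arm", "body": {"targets": "-1 0.0025 0 0.0003 0;-1 0.0025 0 0.0003 0;-1 0.0025 0 0.0003 0"}}

```text
time: 12.55
ee_pos: [653.6, 106.8, 51.6]
orientation: [-0.0, 0.993, 0.121, 0.0]
force: [0.0, 0.3, -2.0]
width: 21.6
finger_force: 30.0
```

Request:
{"method": "step_arm", "body": {"targets": "-1 0.0025 0 0 0;-1 0.0025 0 0 0;-1 0.0025 0 0 0"}}

```text
time: 12.92
ee_pos: [654.6, 107.0, 51.6]
orientation: [-0.0, 0.993, 0.121, -0.0]
force: [-0.5, -0.1, -2.2]
width: 21.8
finger_force: 30.0
```

Request:
{"method": "step_arm", "body": {"targets": "-1 0.0025 0 0 0;-1 0.0025 0 0 0;-1 0.0025 0 0 0"}}

```text
time: 13.3
ee_pos: [655.5, 107.2, 51.6]
orientation: [-0.0, 0.993, 0.121, -0.0]
force: [-2.2, 0.2, -1.7]
width: 22.2
finger_force: 30.0
```

Request:
{"method": "step_arm", "body": {"targets": "-1 0.0025 0 0 0;-1 0.0025 0 0 0;-1 0.0025 0 0 0"}}

```text
time: 13.68
ee_pos: [656.3, 107.4, 51.6]
orientation: [0.0, 0.993, 0.121, -0.0]
force: [-4.6, -1.5, 0.8]
width: 21.8
finger_force: 30.0
```

Request:
{"method": "step_arm", "body": {"targets": "-1 0.002 0 0 0;-1 0.004 0 0 0;-1 0.004 0 0 0"}}

```text
time: 14.05
ee_pos: [657.5, 107.7, 51.6]
orientation: [0.0, 0.993, 0.121, -0.001]
force: [-6.7, -1.6, 3.1]
width: 21.7
finger_force: 30.0
```

Request:
{"method": "step_arm", "body": {"targets": "-1 0.002 0 0 0;-1 0.004 0 0 0;-1 0.004 0 0 0"}}

```text
time: 14.42
ee_pos: [658.6, 108.0, 51.6]
orientation: [0.0, 0.993, 0.121, -0.001]
force: [-9.8, -1.4, 7.6]
width: 21.9
finger_force: 30.0
```

Request:
{"method": "step_arm", "body": {"targets": "-1 0.0013 0 0 0;-1 0.0013 0 0 0;-1 0.0013 0 0 0;-1 0.0013 0 0 0;-1 0.0013 0 0 0;-1 0.0013 0 0 0;-1 0.0013 0 0 0;-1 0.0013 0 0 0;-1 0.0013 0 0 0;-1 0.0013 0 0 0"}}

```text
time: 15.68
ee_pos: [658.8, 108.0, 51.6]
orientation: [0.0, 0.993, 0.121, -0.001]
force: [-12.7, -2.9, 8.5]
width: 21.8
finger_force: 30.0
```

Pressed at about 12 N for a second. Easing off now.

Request:
{"method": "step_arm", "body": {"targets": "-1 -0.002 0 0 0;-1 -0.004 0 0 0;-1 -0.006 0 0 0;-1 -0.008 0 0 0;-1 -0.0095 0 0 0;-1 -0.0095 0 0 0"}}

```text
time: 16.42
ee_pos: [656.4, 107.4, 51.6]
orientation: [-0.0, 0.993, 0.121, -0.0]
force: [-4.5, -0.2, 0.4]
width: 22.4
finger_force: 30.0
```

Request:
{"method": "step_arm", "body": {"targets": "-1 -0.002 0 0 0;-1 -0.004 0 0 0;-1 -0.0045 0 0 0;-1 -0.0045 0 0 0"}}

```text
time: 16.92
ee_pos: [655.0, 107.1, 51.7]
orientation: [-0.0, 0.993, 0.121, 0.0]
force: [0.3, -0.6, -2.2]
width: 21.7
finger_force: 30.0
```

Request:
{"method": "step_arm", "body": {"targets": "-1 0 0 0.0005 0;-1 0 0 0.0005 0;0.3 0 0 0.0005 0;0.3 0 0 0.0005 0;0.3 0 0 0.0005 0;0.3 0 0 0.0005 0;0.3 0 0 0.0005 0;0.3 0 0 0.0005 0"}}

```text
time: 17.92
ee_pos: [654.7, 107.0, 51.4]
orientation: [-0.0, 0.993, 0.121, 0.0]
force: [1.0, 0.3, 1.3]
width: 61.0
finger_force: 0.0
```

Request:
{"method": "step_arm", "body": {"targets": "0.3 0 0 -0.03 0;0.3 0 0 -0.08 0;0.3 0 0 -0.16 0;0.3 0 0 -0.26 0;0.3 -0.1 0 -0.36 0;0.3 -0.25 0 -0.4 0;0.3 -0.4 0 -0.4 0;0.3 -0.45 0 -0.4 0;0.3 -0.45 0 -0.4 0"}}

```text
time: 19.05
ee_pos: [479.5, 63.5, 213.3]
orientation: [0.0, 0.993, 0.121, 0.001]
force: [0.8, -0.6, -0.4]
width: 61.1
finger_force: 0.0
```

Run:
```python
from h import *
s=r.observe();print(s['ee_pos'],s['time'],s['force'])
a=snap('wrist','w5.png');b=snap('top','t5.png')
A=cv2.resize(a[:,:,::-1][0:260,150:400],(500,520),interpolation=cv2.INTER_CUBIC)
Bm=cv2.resize(b[:,:,::-1][130:260,210:280],(280,520),interpolation=cv2.INTER_CUBIC)
cv2.imwrite('pics/c5.png',np.hstack([A,Bm]))
```

```text
[479.52906405  63.46347983 213.3014895 ] 19.05 [ 0.78539413 -0.60068577 -0.35169943]
```

View pics/c5.png

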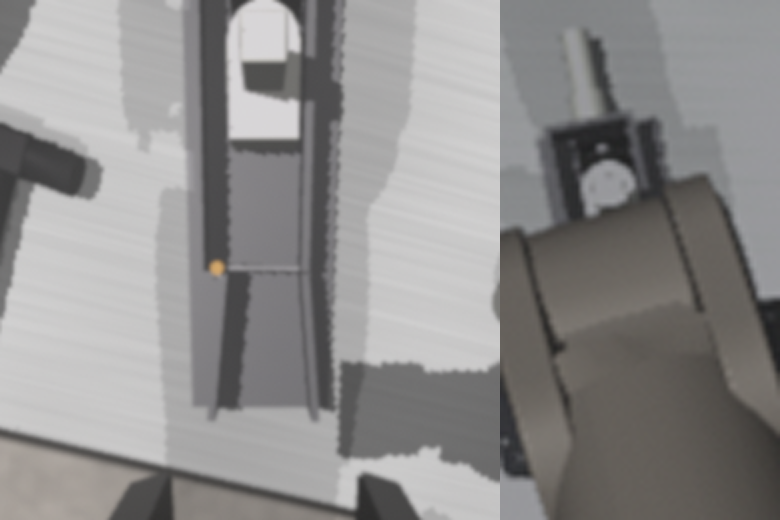

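The gate is shut (row 268 in the crop), the cartridge stands straight at the seat end behind it, and the gripper is clear. Handing in.

```bash
python3 -c "
from bench import r
print(r.close_job())"
```

```text
the job is handed in; nothing more can be done
None
```

The cartridge was pushed through the gate and pressed on the seat at about 10–13 N for just over a second, then released; the last picture shows it behind the shut gate, and I handed the job in at about 19 s (verdict not shown).

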